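# Make up the grind-check kit and the draw-down kit

### The arm

A 6-joint arm with a two-finger parallel gripper is mounted at the origin on a cart in front of the work surface, level with it; the furniture and walls round the work are solid. World frame = base frame: x ahead of the robot, y to its left, z up, the work surface at z = 0. Lengths are in m, angles in rad, forces in N, time in s.
With the tool pointing down it reaches from about 0.3 to 0.775 m from the base axis. Payload 14.6 kg.
Tool frame: the origin (TCP) lies at the very end of the fingers, on their centre line; the grasp point (between the pads) lies 19 mm behind it; z points along the fingers, y is the line along which they close (so a half turn about z gives the same grasp; the last joint's range is limited). The gripper opens to 94 mm and grips with 3 to 60 N. Pads are 16 mm wide; open, the fingers measure 119 mm over their backs; the gripper's body (75 mm by 177 mm) begins 78 mm behind the grasp point.
Start: joints at [-1.173, 0.3, 1.521, -0, 1.321, -0.067], TCP at [0.247, -0.492, 0.205] pointing down, gripper open.
Joint ranges: [-3.03, 3.03], [-0.79, 2.21], [0.23, 2.52], [-1.04, 4.18], [0, 3.07], [-2.55, 2.55]. Speed limits (rad/s): [2.22, 2.22, 2.57, 3.14, 3.14, 3.14].

### API

Orientations are given as [roll, pitch, yaw] about the fixed x, y, z axes, in that order (R = Rz(yaw) Ry(pitch) Rx(roll)).
In Python, from station import ctrl, cams gives the robot as it stands. The module is installed in compiled form; this text tells all that it offers.
- The arm moves only by the tool arm_command, never from a script. Its argument "plan" is a list that holds one entry, the list of rows, each a list of 7 numbers: the shift along the tool's x, y, z in normalised numbers (1 is 80 cm), then the turn, a rotation vector about the tool's x, y, z in shares of 2 rad (1.0 is 2 rad), then the closure, from -1 (fully open) to 1 (shut). A call has 1 to 12 rows; each row is the pose to reach, as a shift and turn from the pose commanded when the call began, along the tool's axes at that moment; what a row does not reach only later rows make up. A row lasts 1/10 s, in which the tool goes at most 50 mm and 8.59 degrees, less where a joint would pass 70% of its speed; a pose out of reach is approached as far as the arm can. A call with a gripper value outside its range is refused whole. The fingers move at their own pace and stop on an object; "squeeze" is the grip in N (left out, the last holds). Time passes only in rows, so rows that repeat a pose let the fingers close. It gives the time, the measured TCP pose, the force, the opening and the grip force at its end, in the units of the state.
- ctrl.get_obs(): the state, without advancing time (a new reading comes with each control period).
- cams.camera(name): name is "scene" or "top" or "wrist"; returns (picture, depth): 480x640x3 uint8, blue, green, red; 480x640 float32, m along the optical axis (not along the pixel's ray), 0 where there is no reading.
- cams.camera_info(name): a dict with "fx", "fy", "cx", "cy" (pixels), "dist_coeffs" ([k1, k2, p1, p2, k3] as OpenCV has them; the pictures are not rectified), "world_to_cam" (4x4, takes a point from world to camera coordinates). Camera axes: x right, y down, z forward; pixel columns grow to the right and rows downward; lengths in m; the calibration is good to about 2 mm. A picture is of the moment at which its call begins: read the wrist's pose just before it. camera_info takes no time and is no camera call; for the wrist camera it gives the pose at the moment of the call.
- ctrl.hand_in(): hands the job in; it is judged then, once.
The state is a dict: "time_s": time; "qpos": joint angles; "joint_vel": joint speeds; "tau": joint torques, N m; "ee_pos": TCP position; "eef_rot": TCP orientation; "force": force on the tool from outside, world axes, zero at the start; "moment": the same for the moment, N m; "grip_width": finger opening in m; "grip_force": force on a finger pad.
Only numpy, scipy, OpenCV 4.12 (cv2) and the standard library are available. Lean on these libraries where they do the work, as an engineer would, in place of code of your own. Each camera call takes 0.05 s, during which the arm holds its last target. There are 200 camera calls.

### The job

Make up the two paint-test kits in the white trays. The tray in which the steel grind gauge already lies is the grind-check kit: lay the gauge's scraper flat in its short bay and stand the sample vial upright on the bottom of the narrow part of its round well. The empty tray is the draw-down kit: lay the film applicator flat in its long bay and the syringe in its short bay, and stand the amber jar upright on the ledge of its round well; leave the gauge where it lies, do not tip the vial or the jar over, and do not knock the glass beaker about.

Things in the scene. Friction and masses are not known exactly. Their poses are not given: they have to be found in the camera images.
- grind_tray: Fixed white tray, grey liner, 150 x 212 x 12 mm (x, y, z); trays are alike, may swap places. Origin: centre of underside; +x away from the robot, yaw within 0.15. In mm from the origin: short bay 66 x 132, centre (-37, -35); long bay 68 x 202, centre (36, 0); floors at z 3; round well at (-36.5, 68), 41 wide from floor z 3 to a ledge at z 7, above it 64 wide. Holds the gauge.
- drawdown_tray: Fixed white tray, grey liner, 150 x 212 x 12 mm (x, y, z); trays are alike, may swap places. Origin: centre of underside; +x away from the robot, yaw within 0.15. In mm from the origin: short bay 66 x 132, centre (-37, -35); long bay 68 x 202, centre (36, 0); floors at z 3; round well at (-36.5, 68), 41 wide from floor z 3 to a ledge at z 7, above it 64 wide. Empty at start.
- grind_gauge: Heavy steel fineness-of-grind block, 60 x 170 x 13 mm (its x, y, z), loose in the long bay of the grind tray. Origin: centre of its underside. Not to be moved.
- scraper: Flat steel scraper blade of the gauge, 38 x 90 x 6 mm (its x, y, z), 0.16 kg, lying flat on the worktop. Origin: centre of its underside. Pinch it across the 38 mm, fingertips almost on the surface. The short bay's two long walls are cut away for the fingers, 22 mm either way of its middle.
- vial: Small slim white sample vial with a screw cap, 25 mm across and 67 mm high, standing upright on the worktop, light (about 22 g). Origin: centre of its underside; the cap is the top 11 mm.
- film_applicator: Open rectangular steel frame (film applicator), 50 x 84 x 22 mm (its x, y, z), 0.3 kg, flat on the worktop. Origin: centre of its underside. Can be pinched from above across the outer 50 mm at its middle.
- syringe_axis (a point): Point on the barrel's axis midway along the white 20 ml syringe, which lies on the worktop, 115 mm long along this frame's y (barrel tip near +57, plunger end near -57 mm), 29 mm thick, so the point is 14.5 mm above what it lies on. The thick barrel (28 mm, from y -29 to +57 mm) is best pinched across.
- jar: Small amber jar with a screw lid, 49 mm across and 76 mm high, standing upright on the worktop, 0.11 kg. Origin: centre of its underside; the lid is the top 17 mm, 47 mm across.
- beaker: Empty small clear glass beaker, 68 mm across and 72 mm high, standing upright among the stock. Origin: centre of its underside. A bystander, not to be disturbed. (A tall mixing machine stands behind the left-hand tray, its shaft near x 0.62, y 0.28; its low right leg, 46 mm high, runs back from x 0.46 at y 0.02 to 0.09. Carry things round in front of it.)

How it is judged:
By the outcome, as a careful person would: the job done as asked, in the order asked, and still so for the second after the job is handed in, with the robot touching nothing.
It also fails if it takes over 136 s, if anything falls off the work surface, if the arm or the gripper's body presses on something with over 40 N, if the wrist force passes 120 N, or if a joint passes its speed limit or range.

## Working session

There is one attempt and no reset: what is moved stays moved. The work goes in short steps, Python scripts to look and compute and a tool call to move; the robot and the scene stay as the last step left them, time stands still between calls to the robot, and variables do not carry over. Pictures are saved under pics/ and viewed, at most 14 in all, crops included, and the job is handed in when it is done.

Besides the shell and the picture viewer there is one more tool, called by a JSON object that holds its "fn" and its "kwargs". arm_command: Moves the arm, as the interface text tells. Its arguments: {"type":"object","properties":{"plan":{"type":"array"},"squeeze":{"type":"number"}},"required":["plan"]}

```bash
mkdir -p pics; python3 - <<'E'
from station import ctrl,cams
import cv2,numpy as np
o=ctrl.get_obs();print(o)
for n in("scene","top"):
    p,d=cams.camera(n);cv2.imwrite(f"pics/{n}0.png",p);np.savez(f"pics/{n}0.npz",p=p,d=d);print(n,cams.camera_info(n))
E
```

```text
{'time_s': 0.0, 'qpos': array([-1.17259787e+00,  3.00480555e-01,  1.52160535e+00,  1.06287058e-06,
        1.32067091e+00, -6.66139973e-02]), 'joint_vel': array([-4.39922793e-04, -3.15577611e-04, -5.66544202e-04,  1.09406421e-03,
       -1.34800394e-03, -9.59089197e-05]), 'tau': array([-1.46922888e-03, -5.31807911e+01, -3.52732265e+01,  7.07803736e-02,
        2.43907532e-02, -9.39868983e-05]), 'ee_pos': array([ 0.24642784, -0.49140733,  0.20487087]), 'eef_rot': array([-3.14043114e+00, -7.85195106e-05,  4.64812148e-01]), 'force': array([-0.1807929 ,  0.25459248,  0.46068141]), 'moment': array([-0.02034821,  0.01747537,  0.00254009]), 'grip_force': 0.0, 'grip_width': 0.09377238217940624}
scene {'fx': 599.9099253199861, 'fy': 599.9099253199861, 'cx': 307.2322929100078, 'cy': 241.05821350777802, 'dist_coeffs': array([-0.01621776,  0.        ,  0.        ,  0.        ,  0.        ]), 'world_to_cam': array([[-0.87984017, -0.47520233, -0.00800098,  0.48417992],
       [-0.25778498,  0.49129841, -0.83196921,  0.16241579],
       [ 0.39928458, -0.7299374 , -0.55476411,  1.28099911],
       [ 0.        ,  0.        ,  0.        ,  1.        ]])}
top {'fx': 459.1442833639263, 'fy': 459.1442833639263, 'cx': 316.85169703773744, 'cy': 238.20105448726503, 'dist_coeffs': array([-0.10736647,  0.        ,  0.        ,  0.        ,  0.        ]), 'world_to_cam': array([[-0.01678597, -0.99980961, -0.0099487 ,  0.02747956],
       [-0.98044894,  0.01841035, -0.19591051,  0.55329614],
       [ 0.19605637,  0.00646564, -0.98057131,  0.88963843],
       [ 0.        ,  0.        ,  0.        ,  1.        ]])}
```

View pics/scene0.png

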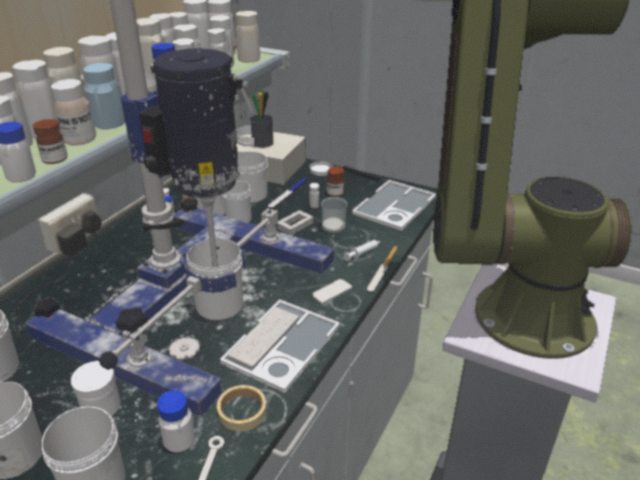

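View pics/top0.png

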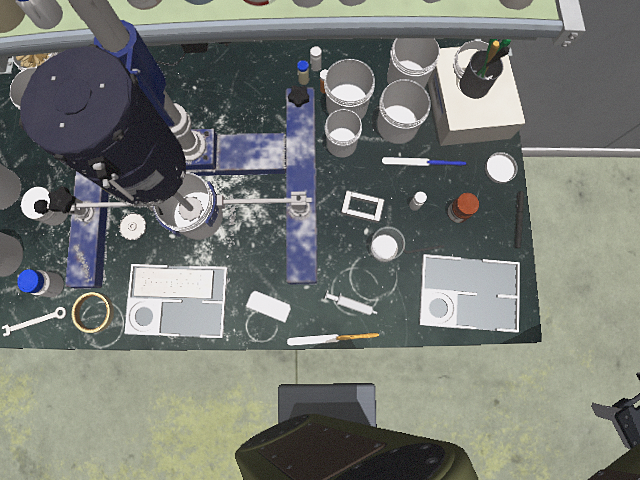

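Scene: grind tray with gauge at top-image (175,300), empty tray at (470,293), scraper (268,305), syringe (350,303) with its plunger apparently at left, applicator (363,206), vial (418,200), jar (464,207), beaker (386,244).

```bash
cat > h.py <<'E'
import numpy as np,cv2
def world(pts,info,z):
    """pixels -> world points on plane z"""
    K=np.array([[info['fx'],0,info['cx']],[0,info['fy'],info['cy']],[0,0,1.]])
    n=cv2.undistortPoints(np.asarray(pts,float).reshape(-1,1,2),K,info['dist_coeffs']).reshape(-1,2)
    R,t=info['world_to_cam'][:3,:3],info['world_to_cam'][:3,3]
    d=np.c_[n,np.ones(len(n))]@R; c=-R.T@t
    return c+d*((z-c[2])/d[:,2])[:,None] if np.isscalar(z) else c+d*np.asarray(z)[:,None]
def rect(pts):
    (c,s,a)=cv2.minAreaRect((pts[:,:2]*1000).astype(np.float32))
    if s[0]>s[1]: s=s[::-1];a-=90     # short side along x
    a=(a+90)%180-90
    return np.round(c,1),np.round(s,1),round(np.radians(a),3)
def blob(p,info,box,z,lo=140):
    x0,y0,x1,y1=box
    m=(p[y0:y1,x0:x1].min(2)>lo).astype(np.uint8)
    c=max(cv2.findContours(m,cv2.RETR_EXTERNAL,cv2.CHAIN_APPROX_NONE)[0],key=cv2.contourArea).reshape(-1,2)+[x0,y0]
    return world(c,info,z)
E
python3 - <<'E'
from station import cams
from h import *
i=cams.camera_info('top');f=np.load('pics/top0.npz');p,d=f['p'],f['d']
for n,b,z in (('grind',(115,255,235,345),.012),('draw',(412,248,528,338),.012),('scraper',(240,283,295,328),.006),('appl',(338,186,388,226),.022),('syr',(318,286,382,322),.0145)):
    print(n,rect(blob(p,i,b,z,120 if n in('grind','draw') else 150)))
for n,b,lo,hi in (('vial',(405,180,432,215),.062,.08),('jar',(445,185,485,225),.07,.09),('beaker',(362,222,412,268),.06,.09),('appl',(338,186,388,226),.017,.03),('gauge',(128,260,222,305),.0145,.03)):
    x0,y0,x1,y1=b
    v,u=np.mgrid[y0:y1,x0:x1];w=world(np.c_[u.ravel(),v.ravel()],i,d[y0:y1,x0:x1].ravel())
    s=w[(w[:,2]>lo)&(w[:,2]<hi)]
    print(n,len(s),len(s) and (rect(s),np.median(s[:,2]).round(4),(cv2.minEnclosingCircle((s[:,:2]*1000).astype(np.float32)))))
big=cv2.vconcat([cv2.resize(p[y:y+70,x:x+200],None,fx=4,fy=4,interpolation=2) for x,y in((235,275),(335,180))])
cv2.imwrite('pics/crop1.png',big)
E
```

```text
grind (array([439.1, 318.1]), array([182.3, 228.8]), np.float64(0.013))
draw (array([ 440.2, -306.7]), array([156. , 213.6]), np.float64(-0.103))
scraper (array([419.1, 123.4]), array([42.6, 91.1]), np.float64(-0.378))
appl (array([630.7, -81.9]), array([49.6, 83.3]), np.float64(-0.271))
syr (array([425.7, -48.9]), array([ 31.6, 118.3]), np.float64(-0.316))
vial 110 ((array([ 634.9, -199.4]), array([22.4, 23.5]), np.float64(-0.049)), np.float64(0.0663), ((634.70849609375, -199.32879638671875), 12.613760948181152))
jar 379 ((array([ 617.7, -295.2]), array([43.8, 46.1]), np.float64(0.693)), np.float64(0.0747), ((618.4296875, -295.0977478027344), 23.948429107666016))
beaker 206 ((array([ 538.1, -126.2]), array([65.4, 66.8]), np.float64(1.522)), np.float64(0.0697), ((538.691162109375, -126.08306884765625), 34.064430236816406))
appl 522 ((array([630.2, -81.6]), array([51.7, 83.9]), np.float64(-0.265)), np.float64(0.021), ((630.308837890625, -81.01825714111328), 47.706146240234375))
gauge 1504 ((array([468.3, 332.8]), array([ 86.1, 184. ]), np.float64(-0.006)), np.float64(0.016), ((463.326416015625, 332.4967956542969), 99.2322769165039))
```

View pics/crop1.png

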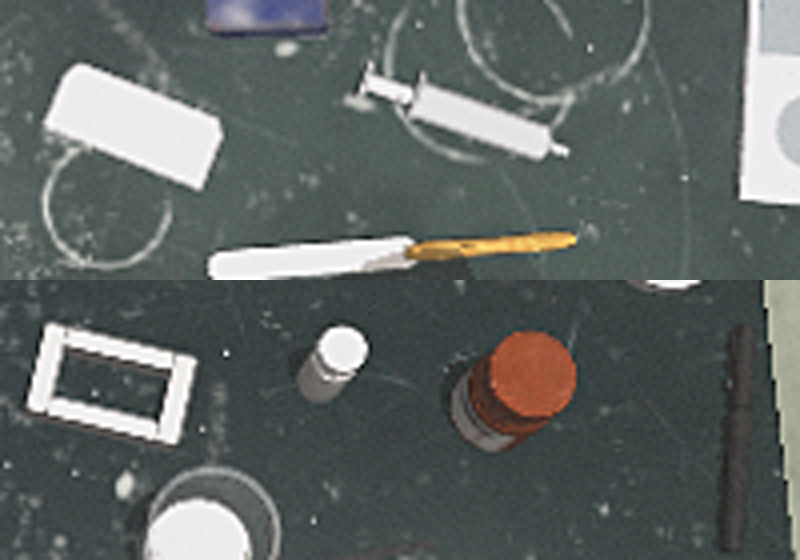

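The crop shows scraper (crop 135,125), syringe with plunger at left and tip at right (565,150), applicator, vial and jar upright. Next: go over the scraper and grind tray for a closer wrist view.

```bash
cat >> h.py <<'E'
def plan(*wps):
    """waypoints (x,y,z mm, tool yaw) -> rows as shift/turn from the present tool pose"""
    from station import ctrl
    from scipy.spatial.transform import Rotation as Ro
    o=ctrl.get_obs();psi=o['eef_rot'][2];R=Ro.from_euler('xyz',[np.pi,0,psi])
    print('t',round(o['time_s'],2),'tcp',(o['ee_pos']*1000).round(1),'rot',o['eef_rot'].round(4),'w',round(o['grip_width']*1000,1),'F',o['force'].round(1))
    P=o['ee_pos']*1000;a=psi;pr=P
    for x,y,z,w in wps:
        s=R.inv().apply(np.array([x,y,z])-P)
        print('row',s.round(1),'turn z',round(-(w-psi),3),'min rows',np.ceil(max(np.linalg.norm(np.array([x,y,z])-pr)/50,abs(w-a)/.15)))
        pr=np.array([x,y,z]);a=w
E
python3 - <<'E'
from station import cams
from h import *
i=cams.camera_info('wrist');print(i)
R,t=i['world_to_cam'][:3,:3],i['world_to_cam'][:3,3];print(-R.T@t,R[2])
plan((400,210,270,1.4))
E
```

```text
{'fx': 385.2525580744234, 'fy': 385.2525580744234, 'cx': 320.0738522079084, 'cy': 237.81837113645716, 'dist_coeffs': array([-0.05358113,  0.        ,  0.        ,  0.        ,  0.        ]), 'world_to_cam': array([[ 4.48037682e-01, -8.94014617e-01, -3.16889753e-04,
        -5.49290733e-01],
       [-8.64936446e-01, -4.33554695e-01,  2.52814695e-01,
        -2.48214819e-02],
       [-2.26157421e-01, -1.12996420e-01, -9.67514666e-01,
         3.90618181e-01],
       [ 0.00000000e+00,  0.00000000e+00,  0.00000000e+00,
         1.00000000e+00]])}
[ 0.31297514 -0.45769696  0.38402999] [-0.22615742 -0.11299642 -0.96751467]
t 0.1 tcp [ 246.4 -491.4  205. ] rot [-3.1405 -0.      0.4648] w 94.1 F [-0.4 -1.2 -0.7]
row [ 451.7 -558.2  -65. ] turn z -0.935 min rows 15.0
```

The manual's scale: shifts go in shares of 80 cm and turns go in shares of 2 rad. Converting my numbers, -558 mm is -0.6975, 452 mm is 0.565, -0.935 rad is -0.4675.

{"fn": "arm_command", "kwargs": {"plan": [[[0.565,-0.6975,-0.0813,0,0,-0.4675,-1],[0.565,-0.6975,-0.0813,0,0,-0.4675,-1],[0.565,-0.6975,-0.0813,0,0,-0.4675,-1],[0.565,-0.6975,-0.0813,0,0,-0.4675,-1],[0.565,-0.6975,-0.0813,0,0,-0.4675,-1],[0.565,-0.6975,-0.0813,0,0,-0.4675,-1],[0.565,-0.6975,-0.0813,0,0,-0.4675,-1],[0.565,-0.6975,-0.0813,0,0,-0.4675,-1],[0.565,-0.6975,-0.0813,0,0,-0.4675,-1],[0.565,-0.6975,-0.0813,0,0,-0.4675,-1],[0.565,-0.6975,-0.0813,0,0,-0.4675,-1],[0.565,-0.6975,-0.0813,0,0,-0.4675,-1]]]}}

```text
time_s: 1.3
ee_pos: [0.3744, 0.0942, 0.2598]
eef_rot: [3.141, -0.0, 1.4]
force: [1.8, -0.6, -0.1]
grip_width: 0.0942
grip_force: 0.0
```

```bash
python3 - <<'E'
from h import *
plan((400,210,270,1.4))
E
```

```text
t 1.3 tcp [374.4  94.2 259.8] rot [ 3.1411e+00 -1.0000e-04  1.4000e+00] w 94.2 F [ 1.8 -0.6 -0.1]
row [118.4   5.6 -10.2] turn z 0.0 min rows 3.0
```

Scaled: 100 mm is 0.125, 5 mm is 0.0063.

{"fn": "arm_command", "kwargs": {"plan": [[[0.125,0.0063,0,0,0,0,-1],[0.125,0.0063,0,0,0,0,-1],[0.125,0.0063,0,0,0,0,-1],[0.125,0.0063,0,0,0,0,-1],[0.125,0.0063,0,0,0,0,-1]]]}}

```text
time_s: 1.8
ee_pos: [0.3964, 0.1889, 0.2594]
eef_rot: [-3.141, 0.0, 1.399]
force: [0.2, 0.6, 0.2]
grip_width: 0.0941
grip_force: 0.0
```

```bash
python3 - <<'E'
from station import cams
from h import *
i=cams.camera_info('wrist');p,d=cams.camera('wrist');np.savez('pics/w1.npz',p=p,d=d,i=i);cv2.imwrite('pics/w1.png',p);plan()
E
```

```text
t 1.85 tcp [396.5 188.7 259.6] rot [3.1415e+00 1.0000e-04 1.3984e+00] w 94.3 F [-0.9 -0.8  0.4]
```

View pics/w1.png

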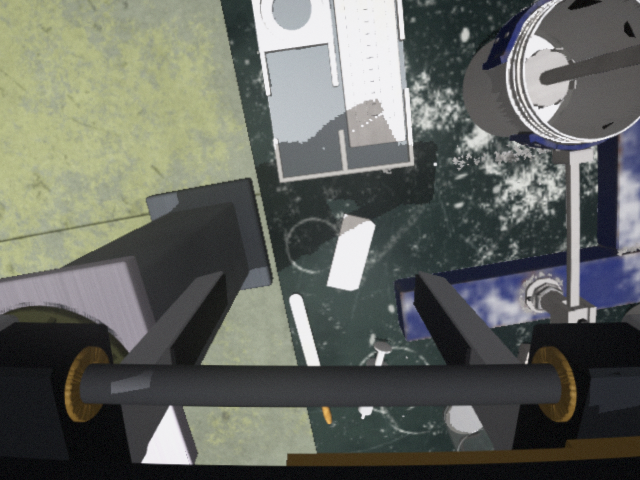

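Wrist view: grind tray's near end edge runs (278,181)–(413,164), well at (292,10); scraper at (351,252), partly in shadow at (357,223).

```bash
python3 - <<'E'
from h import *
f=np.load('pics/w1.npz',allow_pickle=True);p=f['p'];i=f['i'].item()
w=world([(278,181),(413,164),(252,0),(270,94),(292,10)],i,.012)*1000
print(w.round(1),np.linalg.norm(w[0]-w[1]))
e=w[0]-w[1];yaw=np.arctan2(-e[1],-e[0]);print('yaw AB',yaw)
e=w[2]-w[0];print('yaw long',np.arctan2(-e[0],e[1]))
R=np.array([[np.cos(yaw),-np.sin(yaw)],[np.sin(yaw),np.cos(yaw)]])
c=(w[0]+w[1])[:2]/2+R@[0,106];print('centre',c,'bay',c+R@[-37,-35],'well',c+R@[-36.5,68])
for lo in(80,110,140):print(rect(blob(p,i,(322,205,385,296),.006,lo)))
# top view: tray edges
i=__import__('station').cams.camera_info('top');q=np.load('pics/top0.npz')['p']
print((world([(130,264),(227,265),(225,337),(125,334)],i,.012)*1000).round(1))
E
```

```text
[[356.2 223.8  12. ]
 [505.4 216.9  12. ]
 [365.8 407.1  12. ]
 [365.8 314.9  12. ]
 [403.6 390.7  12. ]] 149.38439180212745
yaw AB -0.046200877474119974
yaw long -0.051939979813311304
centre [435.72777096 326.2302734 ] bay [397.15079707 292.97644527] well [402.40726118 395.84344477]
(array([426.6, 126.7]), array([71. , 99.2]), np.float64(-0.125))
(array([425.7, 124.6]), array([53.2, 92.8]), np.float64(-0.305))
(array([422.5, 125.2]), array([40.8, 91. ]), np.float64(-0.364))
[[512.6 425.8  12. ]
 [507.4 211.3  12. ]
 [355.7 213.1  12. ]
 [362.4 429.1  12. ]]
```

```bash
python3 - <<'E'
from h import *
plan((421,124.5,60,1.2),(421,124.5,2.5,1.2))
E
```

```text
t 1.85 tcp [396.5 188.7 259.6] rot [3.1415e+00 1.0000e-04 1.3984e+00] w 94.3 F [-0.9 -0.8  0.4]
row [-59.   35.1 199.6] turn z 0.198 min rows 5.0
row [-59.   35.1 257.1] turn z 0.198 min rows 2.0
```

Scaled: 254 mm is 0.3175, 235 mm is 0.2938, 0.198 rad is 0.099.

{"fn": "arm_command", "kwargs": {"plan": [[[-0.0738,0.0438,0.2375,0,0,0.099,-1],[-0.0738,0.0438,0.25,0,0,0.099,-1],[-0.0738,0.0438,0.25,0,0,0.099,-1],[-0.0738,0.0438,0.25,0,0,0.099,-1],[-0.0738,0.0438,0.25,0,0,0.099,-1],[-0.0738,0.0438,0.25,0,0,0.099,-0.3],[-0.0738,0.0438,0.2938,0,0,0.099,-0.3],[-0.0738,0.0438,0.3175,0,0,0.099,-0.3],[-0.0738,0.0438,0.3175,0,0,0.099,-0.3]]]}}

```text
time_s: 2.75
ee_pos: [0.4211, 0.126, 0.0061]
eef_rot: [-3.141, 0.0, 1.202]
force: [-0.2, -0.1, 0.3]
grip_width: 0.0657
grip_force: 0.0
```

```bash
python3 - <<'E'
from station import cams
from h import *
plan((421,124.5,2.5,1.2))
p,d=cams.camera('wrist');cv2.imwrite('pics/w2.png',p)
E
```

```text
t 2.75 tcp [421.1 126.    6.1] rot [-3.1414e+00  1.0000e-04  1.2018e+00] w 65.7 F [-0.2 -0.1  0.3]
row [-1.4  0.4  3.6] turn z 0.002 min rows 1.0
```

View pics/w2.png

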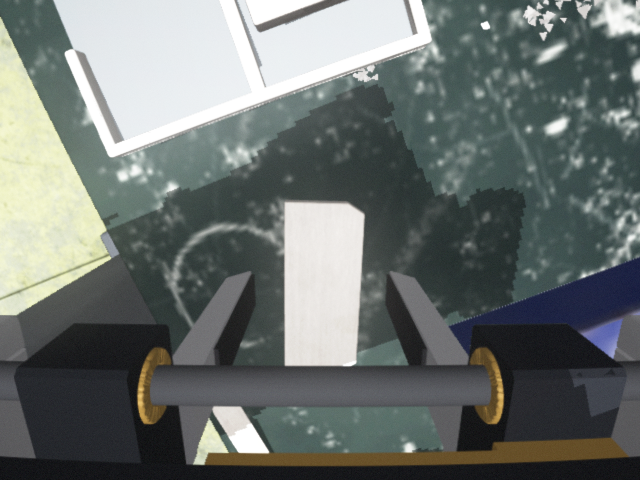

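Fingers straddle the scraper centrally (column ~322, its far end at row 203); tray end corners at (111,156) and (430,38).

{"fn": "arm_command", "kwargs": {"plan": [[[0,0,0.005,0,0,0,-0.3],[0,0,0.005,0,0,0,1],[0,0,0.005,0,0,0,1],[0,0,0.005,0,0,0,1],[0,0,0.005,0,0,0,1],[0,0,0.005,0,0,0,1],[0,0,0.005,0,0,0,1]]], "squeeze": 35}}

```text
time_s: 3.5
ee_pos: [0.4213, 0.1257, 0.002]
eef_rot: [3.141, -0.0, 1.202]
force: [-0.4, -0.4, 6.9]
grip_width: 0.0372
grip_force: 34.9
```

```bash
python3 - <<'E'
from station import cams
from h import *
i=cams.camera_info('wrist');p,d=cams.camera('wrist');cv2.imwrite('pics/w3.png',p);np.savez('pics/w3.npz',p=p,d=d,i=i)
plan((390,292,90,1.52))
g=p.min(2)
m=((g>140)*255).astype(np.uint8)
lines=[]
# outer end edge: lowest white pixel per column on the tray
pts=[]
for u in range(130,420,5):
    v=np.nonzero(m[:190,u])[0]
    if len(v):pts.append((u,v.max()))
pts=np.array(pts);print(pts[::8].tolist())
w=world(pts,i,.0)*1000;vx,vy,x0,y0=cv2.fitLine(w[:,:2].astype(np.float32),cv2.DIST_HUBER,0,.01,.01).ravel();print('end edge yaw z0',np.arctan2(vy,vx),x0,y0)
print((world([(111,156),(430,38)],i,.0)*1000).round(1),(world([(111,150),(430,38)],i,.012)*1000).round(1))
print('scraper end',(world([(285,203),(348,203),(362,214)],i,.006)*1000).round(1))
E
```

```text
t 3.55 tcp [421.4 125.7   2. ] rot [ 3.1410e+00 -4.0000e-04  1.2017e+00] w 37.2 F [-1.3 -0.5  7. ]
row [143.8 -89.2 -88. ] turn z -0.318 min rows 4.0
[[130, 177], [170, 189], [210, 122], [250, 154], [290, 92], [330, 78], [370, 77], [410, 50]]
end edge yaw z0 0.064211115 444.3869 213.10678
[[354.6 223.2   0. ]
 [508.8 217.5   0. ]] [[362.1 223.6  12. ]
 [504.8 216.   12. ]]
scraper end [[423.2 173.6   6. ]
 [450.2 163.1   6. ]
 [454.4 155.9   6. ]]
```

```bash
python3 - <<'E'
from h import *
plan((421,126,60,1.202),(395,292,60,1.526))
E
```

```text
t 3.55 tcp [421.4 125.7   2. ] rot [ 3.1410e+00 -4.0000e-04  1.2017e+00] w 37.2 F [-1.3 -0.5  7. ]
row [  0.2  -0.4 -58. ] turn z -0.0 min rows 2.0
row [145.6 -84.6 -58. ] turn z -0.324 min rows 4.0
```

Scaled: 146 mm is 0.1825, 110 mm is 0.1375, -0.324 rad is -0.162.

{"fn": "arm_command", "kwargs": {"plan": [[[0,0,-0.025,0,0,0,1],[0,0,-0.0725,0,0,0,1],[0.0375,-0.025,-0.0725,0,0,-0.05,1],[0.0875,-0.0563,-0.0725,0,0,-0.1,1],[0.1375,-0.0813,-0.0725,0,0,-0.15,1],[0.1825,-0.1063,-0.0725,0,0,-0.162,1],[0.1825,-0.1063,-0.0725,0,0,-0.162,1],[0.1825,-0.1063,-0.0725,0,0,-0.162,1],[0.1825,-0.1063,-0.0725,0,0,-0.162,1]]]}}

```text
time_s: 4.45
ee_pos: [0.3943, 0.2916, 0.0593]
eef_rot: [-3.141, 0.001, 1.525]
force: [0.1, -1.0, -2.1]
grip_width: 0.0371
grip_force: 34.9
```

```bash
python3 - <<'E'
from station import cams
from h import *
i=cams.camera_info('wrist');p,d=cams.camera('wrist');cv2.imwrite('pics/w4.png',p);np.savez('pics/w4.npz',p=p,d=d,i=i)
plan((395,292,60,1.526),(395,292,6,1.526))
E
```

```text
t 4.5 tcp [394.5 291.5  59.5] rot [-3.1413e+00  3.0000e-04  1.5244e+00] w 37.7 F [ 1.   0.5 -1.4]
row [ 0.5  0.4 -0.5] turn z -0.002 min rows 1.0
row [ 0.5  0.4 53.5] turn z -0.002 min rows 2.0
```

View pics/w4.png

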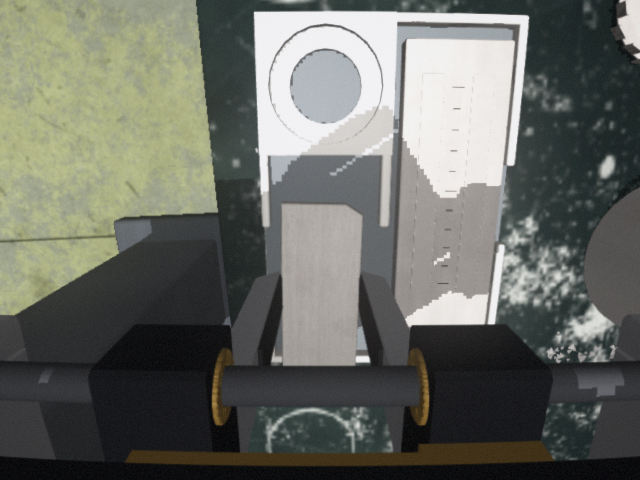

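Scraper held over the bay, the gauge undisturbed at right; the well is at (326,85), far tray corners (255,13) and (528,17).

```bash
python3 - <<'E'
from h import *
i=np.load('pics/w4.npz',allow_pickle=True)['i'].item()
w=world([(255,13),(528,17),(269,86),(383,86),(326,25),(326,143)],i,.012)*1000
print(w.round(1),np.linalg.norm(w[0]-w[1]),np.arctan2(*(w[1]-w[0])[1::-1]))
print((world([(290,86),(361,86),(326,50),(326,124)],i,.007)*1000).round(1))
yaw=-.045;R=np.array([[np.cos(yaw),-np.sin(yaw)],[np.sin(yaw),np.cos(yaw)]])
wl=(w[2]+w[3])[:2]/2;print(wl,'bay',wl+R@[-.5,-103])
E
```

```text
[[366.8 432.8  12. ]
 [514.9 425.7  12. ]
 [371.7 395.   12. ]
 [434.9 392.1  12. ]
 [404.6 424.9  12. ]
 [401.9 362.5  12. ]] 148.2172624655174 -0.04787722388266402
[[383.  395.    7. ]
 [423.2 393.2   7. ]
 [404.2 413.2   7. ]
 [402.5 373.2   7. ]]
[403.28449431 393.57130184] bay [398.15156463 290.69806415]
```

Scaled: 54 mm is 0.0675, 53 mm is 0.0663.

{"fn": "arm_command", "kwargs": {"plan": [[[0,0,0.0438,0,0,0,1],[0,0,0.06,0,0,0,1],[0,0,0.0663,0,0,0,1],[0,0,0.0675,0,0,0,1],[0,0,0.0675,0,0,0,1],[0,0,0.0675,0,0,0,1]]]}}

```text
time_s: 5.1
ee_pos: [0.3948, 0.2927, 0.0064]
eef_rot: [3.141, -0.001, 1.526]
force: [0.3, 0.1, -1.2]
grip_width: 0.0374
grip_force: 34.9
```

Scaled: -180 mm is -0.225, -140 mm is -0.175.

{"fn": "arm_command", "kwargs": {"plan": [[[0,0,0.0013,0,0,0,1],[0,0,0.0013,0,0,0,0.02],[0,0,0.0013,0,0,0,0.02],[0,0,0.0013,0,0,0,0.02],[0,0,-0.0125,0,0,0,0.02],[0,0,-0.05,0,0,0,0],[0,0,-0.1125,0,0,0,0],[0,0,-0.175,0,0,0,0],[0,0,-0.225,0,0,0,0],[0,0,-0.225,0,0,0,0]]]}}

```text
time_s: 6.1
ee_pos: [0.396, 0.2935, 0.1917]
eef_rot: [3.134, -0.006, 1.526]
force: [0.3, 0.4, -1.4]
grip_width: 0.0472
grip_force: 0.0
```

```bash
python3 - <<'E'
from station import cams
from h import *
i=cams.camera_info('wrist');p,d=cams.camera('wrist');cv2.imwrite('pics/w5.png',p[0:400,150:600])
plan((380,50,200,1.5),(400,-150,200,1.5),(520,-190,200,1.3))
E
```

```text
t 6.15 tcp [395.1 293.  188.5] rot [ 3.1372e+00 -3.1000e-03  1.5259e+00] w 47.0 F [-0.3  0.1 -0.6]
row [-243.4   -4.2  -11.5] turn z 0.026 min rows 5.0
row [-442.3   24.8  -11.5] turn z 0.026 min rows 5.0
row [-476.9  146.5  -11.5] turn z 0.226 min rows 3.0
```

View pics/w5.png

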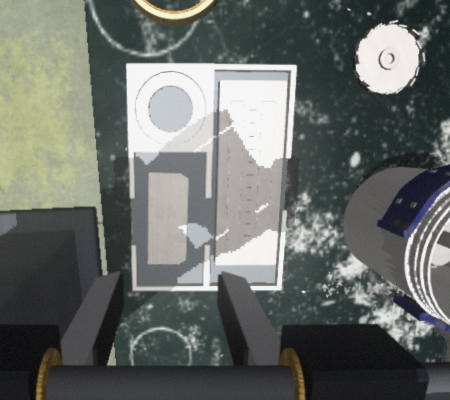

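Scraper lies flat inside the bay, gauge unmoved. On to the vial.

Scaled: -440 mm is -0.55, -200 mm is -0.25, 0.05 rad is 0.025.

{"fn": "arm_command", "kwargs": {"plan": [[[-0.0625,-0.0013,-0.0138,0,0,0.025,-0.5],[-0.125,-0.0025,-0.0138,0,0,0.05,-0.5],[-0.1875,-0.0038,-0.0138,0,0,0.1,-1],[-0.25,-0.005,-0.0138,0,0,0.15,-1],[-0.3125,0,-0.0138,0,0,0.2,-1],[-0.375,0.0125,-0.0138,0,0,0.25,-1],[-0.4375,0.0188,-0.0138,0,0,0.3,-1],[-0.5,0.025,-0.0138,0,0,0.35,-1],[-0.55,0.0313,-0.0138,0,0,0.4,-1],[-0.55,0.0313,-0.0138,0,0,0.45,-1],[-0.55,0.0313,-0.0138,0,0,0.5,-1],[-0.55,0.0313,-0.0138,0,0,0.5,-1]]]}}

```text
time_s: 7.35
ee_pos: [0.399, -0.1483, 0.1955]
eef_rot: [-3.14, 0.001, 0.523]
force: [-0.5, -0.9, -0.3]
grip_width: 0.0937
grip_force: 0.0
```

```bash
python3 - <<'E'
from h import *
plan((530,-195,200,.3))
E
```

```text
t 7.35 tcp [ 399.  -148.3  195.5] rot [-3.1399e+00  1.2000e-03  5.2340e-01] w 93.7 F [-0.5 -0.9 -0.3]
row [ 90.1 105.9  -4.5] turn z 0.223 min rows 3.0
```

Scaled: 106 mm is 0.1325, 90 mm is 0.1125, 0.223 rad is 0.1115.

{"fn": "arm_command", "kwargs": {"plan": [[[0.1125,0.1325,-0.0063,0,0,0.1115,-1],[0.1125,0.1325,-0.0063,0,0,0.1115,-1],[0.1125,0.1325,-0.0063,0,0,0.1115,-1],[0.1125,0.1325,-0.0063,0,0,0.1115,-1],[0.1125,0.1325,-0.0063,0,0,0.1115,-1],[0.1125,0.1325,-0.0063,0,0,0.1115,-1]]]}}

```text
time_s: 7.95
ee_pos: [0.5298, -0.1942, 0.2013]
eef_rot: [-3.141, 0.001, 0.305]
force: [-0.9, 0.3, -0.5]
grip_width: 0.0938
grip_force: 0.0
```

```bash
python3 - <<'E'
from station import cams
from h import *
i=cams.camera_info('wrist');p,d=cams.camera('wrist');cv2.imwrite('pics/w6.png',p);np.savez('pics/w6.npz',p=p,d=d,i=i)
v,u=np.mgrid[0:300,0:640];w=world(np.c_[u.ravel(),v.ravel()],i,d[:300].ravel())*1000
for n,c,r,lo,hi in(('vial',(635,-199),25,60,75),('jar',(618,-295),40,70,85),('appl',(630,-82),60,17,30),('beaker',(538,-126),50,60,80)):
    s=w[(np.hypot(w[:,0]-c[0],w[:,1]-c[1])<r)&(w[:,2]>lo)&(w[:,2]<hi)]/1000
    print(n,len(s),len(s) and (rect(s),np.median(s[:,2]).round(4)))
plan((635,-199,100,.3))
E
```

```text
vial 808 ((array([ 638. , -196.5]), array([23.5, 24.2]), np.float64(0.762)), np.float64(0.0667))
jar 2744 ((array([ 620.2, -293.3]), array([45.9, 46.1]), np.float64(-0.989)), np.float64(0.075))
appl 3377 ((array([633.7, -79.8]), array([50.6, 84.9]), np.float64(-0.264)), np.float64(0.0214))
beaker 1431 ((array([ 541.6, -124.3]), array([67. , 67.6]), np.float64(0.185)), np.float64(0.0699))
t 8.0 tcp [ 529.9 -194.3  201.7] rot [-3.1416  0.      0.3042] w 93.8 F [-1.2  0.8 -0.7]
row [ 98.9  36.  101.7] turn z 0.004 min rows 3.0
```

View pics/w6.png

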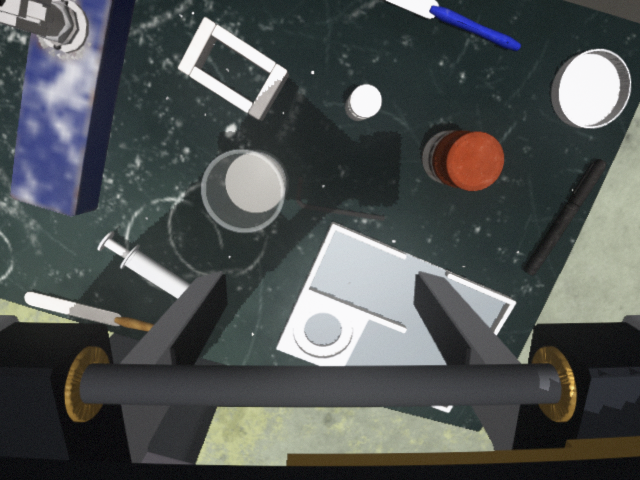

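Vial top at (365,100), jar lid (474,160), beaker (243,190), applicator (233,67), draw-down tray well (322,330) — all upright and consistent with top-camera positions within ~3 mm.

```bash
python3 - <<'E'
from h import *
plan((637.5,-197,110,.3),(637.5,-197,22,.3))
i=np.load('pics/w6.npz',allow_pickle=True)['i'].item()
w=world([(334,224),(277,349),(515,302),(322,329)],i,.012)*1000;print(w.round(1))
e=w[0]-w[1];print('yaw',np.arctan2(e[1],e[0]),np.linalg.norm(e)); e=w[2]-w[0];print(np.arctan2(e[0],-e[1]),np.linalg.norm(e)); print('centre',(w[1]+w[2])/2)
E
```

```text
t 8.0 tcp [ 529.9 -194.3  201.7] rot [-3.1416  0.      0.3042] w 93.8 F [-1.2  0.8 -0.7]
row [101.9  34.8  91.7] turn z 0.004 min rows 3.0
row [101.9  34.8 179.7] turn z 0.004 min rows 2.0
[[ 526.2 -209.    12. ]
 [ 377.  -193.    12. ]
 [ 503.7 -416.5   12. ]
 [ 414.4 -232.    12. ]]
yaw -0.10661663811365851 150.05710346345268
-0.10832887606497293 208.7242752447084
centre [ 440.34791499 -304.78434208   12.        ]
```

Scaled: 180 mm is 0.225, 172 mm is 0.215.

{"fn": "arm_command", "kwargs": {"plan": [[[0.1275,0.0438,0.075,0,0,0,-1],[0.1275,0.0438,0.115,0,0,0,-1],[0.1275,0.0438,0.115,0,0,0,-1],[0.1275,0.0438,0.115,0,0,0,-1],[0.1275,0.0438,0.115,0,0,0,-0.5],[0.1275,0.0438,0.1688,0,0,0,-0.3],[0.1275,0.0438,0.215,0,0,0,-0.1],[0.1275,0.0438,0.225,0,0,0,0],[0.1275,0.0438,0.225,0,0,0,0]]], "squeeze": 12}}

```text
time_s: 8.9
ee_pos: [0.6382, -0.198, 0.0232]
eef_rot: [3.141, -0.001, 0.303]
force: [-0.2, 0.9, 0.6]
grip_width: 0.0575
grip_force: 0.0
```

```bash
python3 - <<'E'
from station import cams
from h import *
i=cams.camera_info('wrist');p,d=cams.camera('wrist');cv2.imwrite('pics/w7.png',p)
v,u=np.mgrid[0:420,0:640];w=world(np.c_[u.ravel(),v.ravel()],i,d[:420].ravel())*1000
s=w[(np.hypot(w[:,0]-637,w[:,1]+197)<17)&(w[:,2]>62)&(w[:,2]<72)]/1000
print(len(s),len(s) and rect(s));plan()
E
```

```text
2888 (array([ 638.5, -196.4]), array([23.8, 24.4]), np.float64(-1.167))
t 8.95 tcp [ 639.1 -198.2   24.4] rot [ 3.1397e+00 -2.4000e-03  3.0270e-01] w 53.4 F [ 0.1 -0.3  0.9]
```

Scaled: -120 mm is -0.15, -110 mm is -0.1375.

{"fn": "arm_command", "kwargs": {"plan": [[[0,0.0013,0,0,0,0,1],[0,0.0013,0,0,0,0,1],[0,0.0013,0,0,0,0,1],[0,0.0013,0,0,0,0,1],[0,0.0013,0,0,0,0,1],[0,0.0013,-0.025,0,0,0,1],[0,0.0013,-0.075,0,0,0,1],[0,0.0013,-0.1375,0,0,0,1],[0,0.0013,-0.15,0,0,0,1],[0,0.0013,-0.15,0,0,0,1]]]}}

```text
time_s: 9.95
ee_pos: [0.6394, -0.1989, 0.1436]
eef_rot: [3.139, -0.003, 0.303]
force: [-0.2, -0.0, -0.8]
grip_width: 0.0247
grip_force: 12.0
```

```bash
python3 - <<'E'
from h import *
plan((400,-100,145,.8),(385,100,145,1.2))
E
```

```text
t 9.95 tcp [ 639.4 -198.9  143.6] rot [ 3.1393e+00 -2.9000e-03  3.0280e-01] w 24.7 F [-0.2 -0.  -0.8]
row [-199.  -165.8   -1.4] turn z -0.497 min rows 6.0
row [-153.7 -361.2   -1.4] turn z -0.897 min rows 5.0
```

Scaled: -361 mm is -0.4513, -199 mm is -0.2488, -0.9 rad is -0.45.

{"fn": "arm_command", "kwargs": {"plan": [[[-0.0413,-0.035,-0.0013,0,0,-0.04,1],[-0.0825,-0.0688,-0.0013,0,0,-0.08,1],[-0.125,-0.1038,-0.0013,0,0,-0.12,1],[-0.1663,-0.1375,-0.0013,0,0,-0.16,1],[-0.2075,-0.1725,-0.0013,0,0,-0.2,1],[-0.2488,-0.2075,-0.0013,0,0,-0.25,1],[-0.2375,-0.2563,-0.0013,0,0,-0.29,1],[-0.2263,-0.305,-0.0013,0,0,-0.33,1],[-0.215,-0.3538,-0.0013,0,0,-0.37,1],[-0.2038,-0.4025,-0.0013,0,0,-0.41,1],[-0.1925,-0.4513,-0.0013,0,0,-0.45,1],[-0.1925,-0.4513,-0.0013,0,0,-0.45,1]]]}}

```text
time_s: 11.15
ee_pos: [0.3826, 0.1031, 0.141]
eef_rot: [-3.139, 0.001, 1.21]
force: [0.6, -0.8, 0.0]
grip_width: 0.0246
grip_force: 12.0
```

```bash
python3 - <<'E'
from h import *
plan((385,250,145,1.4),(403,393.5,100,1.5))
E
```

```text
t 11.15 tcp [382.6 103.1 141. ] rot [-3.1390e+00  1.0000e-03  1.2099e+00] w 24.6 F [ 0.6 -0.8  0. ]
row [138.3 -49.7  -4. ] turn z -0.19 min rows 3.0
row [278.9 -83.5  41. ] turn z -0.29 min rows 4.0
```

Scaled: 279 mm is 0.3488, 138 mm is 0.1725, -0.29 rad is -0.145.

{"fn": "arm_command", "kwargs": {"plan": [[[0.0575,-0.02,-0.005,0,0,-0.03,1],[0.115,-0.0413,-0.005,0,0,-0.06,1],[0.1725,-0.0625,-0.005,0,0,-0.095,1],[0.2163,-0.0725,0.0063,0,0,-0.11,1],[0.26,-0.0838,0.02,0,0,-0.125,1],[0.3038,-0.0938,0.035,0,0,-0.145,1],[0.3488,-0.105,0.0513,0,0,-0.145,1],[0.3488,-0.105,0.0513,0,0,-0.145,1],[0.3488,-0.105,0.0513,0,0,-0.145,1],[0.3488,-0.105,0.0513,0,0,-0.145,1],[0.3488,-0.105,0.0513,0,0,-0.145,1]]]}}

```text
time_s: 12.25
ee_pos: [0.4064, 0.3895, 0.1018]
eef_rot: [3.141, -0.0, 1.491]
force: [0.1, 0.1, 0.0]
grip_width: 0.0248
grip_force: 12.0
```

```bash
python3 - <<'E'
from h import *
plan((403,393.5,50,1.5),(403,393.5,29,1.5))
E
```

```text
t 12.25 tcp [406.4 389.5 101.8] rot [ 3.1414e+00 -1.0000e-04  1.4915e+00] w 24.8 F [0.1 0.1 0. ]
row [ 3.7 -3.7 51.8] turn z -0.009 min rows 2.0
row [ 3.7 -3.7 72.8] turn z -0.009 min rows 1.0
```

Scaled: 74 mm is 0.0925, 73 mm is 0.0913.

{"fn": "arm_command", "kwargs": {"plan": [[[0.005,-0.005,0.025,0,0,0,1],[0.005,-0.005,0.0625,0,0,0,1],[0.005,-0.005,0.0825,0,0,0,1],[0.005,-0.005,0.0888,0,0,0,1],[0.005,-0.005,0.0913,0,0,0,1],[0.005,-0.005,0.0925,0,0,0,1],[0.005,-0.005,0.0925,0,0,0,1]]]}}

```text
time_s: 12.95
ee_pos: [0.4028, 0.395, 0.0285]
eef_rot: [3.141, -0.001, 1.493]
force: [-0.0, -0.1, -0.3]
grip_width: 0.0246
grip_force: 12.0
```

```bash
python3 - <<'E'
from h import *
plan()
from station import cams
p,d=cams.camera('wrist');cv2.imwrite('pics/w8.png',p[:,100:600])
E
```

```text
t 12.95 tcp [402.8 395.   28.5] rot [ 3.1406e+00 -1.0000e-03  1.4926e+00] w 24.6 F [-0.  -0.1 -0.3]
```

View pics/w8.png

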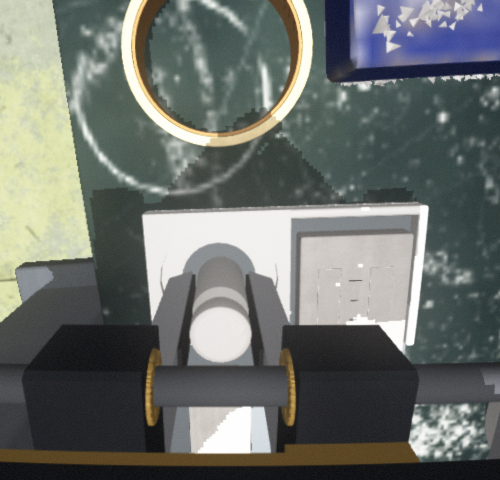

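Vial is centred over the narrow well (crop 220,270). Lower to contact.

Scaled: 2 mm is 0.0025, 1.5 mm is 0.0019.

{"fn": "arm_command", "kwargs": {"plan": [[[0,0,0.0013,0,0,0,1],[0,0,0.0019,0,0,0,1],[0,0,0.0025,0,0,0,1],[0,0,0.0025,0,0,0,1]]]}}

```text
time_s: 13.4
ee_pos: [0.4024, 0.3948, 0.0255]
eef_rot: [-3.142, 0.0, 1.493]
force: [-0.6, -0.6, -0.9]
grip_width: 0.0245
grip_force: 12.0
```

Scaled: 1 mm is 0.0013, 0.5 mm is 0.0006.

{"fn": "arm_command", "kwargs": {"plan": [[[0,0,0.0006,0,0,0,1],[0,0,0.0013,0,0,0,1],[0,0,0.0013,0,0,0,1]]]}}

```text
time_s: 13.7
ee_pos: [0.4025, 0.395, 0.0253]
eef_rot: [3.141, -0.0, 1.493]
force: [-3.9, -2.0, 9.2]
grip_width: 0.0254
grip_force: 12.0
```

Scaled: -180 mm is -0.225, -160 mm is -0.2.

{"fn": "arm_command", "kwargs": {"plan": [[[0,0,-0.0006,0,0,0,1],[0,0,-0.0006,0,0,0,0.3],[0,0,-0.0006,0,0,0,0.1],[0,0,-0.0006,0,0,0,0],[0,0,-0.0006,0,0,0,0],[0,0,-0.025,0,0,0,0],[0,0,-0.075,0,0,0,0],[0,0,-0.1375,0,0,0,0],[0,0,-0.2,0,0,0,0],[0,0,-0.225,0,0,0,0],[0,0,-0.225,0,0,0,0]]]}}

```text
time_s: 14.8
ee_pos: [0.4032, 0.3955, 0.2079]
eef_rot: [3.138, -0.004, 1.493]
force: [-0.7, -0.2, -0.8]
grip_width: 0.0472
grip_force: 0.0
```

```bash
python3 - <<'E'
from h import *
plan((385,150,210,1.4),(400,-60,210,1.3),(520,-85,210,1.306))
from station import cams
i=cams.camera_info('wrist');p,d=cams.camera('wrist');cv2.imwrite('pics/w9.png',p[:,100:600])
v,u=np.mgrid[0:480,0:640];w=world(np.c_[u.ravel(),v.ravel()],i,d.ravel())*1000
s=w[(np.hypot(w[:,0]-403,w[:,1]-394)<30)&(w[:,2]>50)&(w[:,2]<85)]/1000
print(len(s),len(s) and (rect(s),np.median(s[:,2]),s[:,2].max()))
E
```

```text
t 14.8 tcp [403.2 395.5 207.9] rot [ 3.1375 -0.0041  1.4928] w 47.2 F [-0.7 -0.2 -0.8]
row [-246.2    0.9   -2.1] turn z 0.093 min rows 5.0
row [-454.4   32.3   -2.1] turn z 0.193 min rows 5.0
row [-470.   153.8   -2.1] turn z 0.187 min rows 3.0
718 ((array([403.8, 394.7]), array([24. , 24.2]), np.float64(0.436)), np.float64(0.06948265082038349), np.float64(0.07233620755050701))
```

```bash
python3 - <<'E'
from h import *
from station import cams
i=cams.camera_info('top');d=np.load('pics/top0.npz')['d']
v,u=np.mgrid[0:480,0:640];w=world(np.c_[u.ravel(),v.ravel()],i,d.ravel())*1000
q=w-[633.7,-79.8,0];a=1.306
x=q[:,0]*np.cos(a)+q[:,1]*np.sin(a);y=q[:,0]*np.sin(a)-q[:,1]*np.cos(a)
for m in(0,15,30,45):
    s=w[(abs(x)<38+m)&(abs(y)<89+m)&(w[:,2]>70)];print(m,len(s),len(s) and (s.min(0).round(),s.max(0).round()))
E
```

```text
0 7 (array([543., -98.,  70.]), array([557., -94.,  73.]))
15 28 (array([ 524., -117.,   70.]), array([571., -93.,  73.]))
30 114 (array([ 509., -127.,   70.]), array([760., -40., 104.]))
45 193 (array([ 505., -146.,   70.]), array([773., -26., 104.]))
```

Scaled: -475 mm is -0.5938, -100 mm is -0.125, 0.187 rad is 0.0935.

{"fn": "arm_command", "kwargs": {"plan": [[[-0.0625,0,-0.0025,0,0,0.01,-0.5],[-0.125,0,-0.0025,0,0,0.02,-1],[-0.1875,0,-0.0025,0,0,0.03,-1],[-0.25,0,-0.0025,0,0,0.04,-1],[-0.3075,0.0013,-0.0025,0,0,0.05,-1],[-0.3688,0.01,-0.0025,0,0,0.06,-1],[-0.43,0.02,-0.0025,0,0,0.07,-1],[-0.4913,0.03,-0.0025,0,0,0.08,-1],[-0.5525,0.04,-0.0025,0,0,0.0935,-1],[-0.5938,0.0875,-0.0025,0,0,0.0935,-1],[-0.5938,0.1438,-0.0025,0,0,0.0935,-1],[-0.5938,0.1688,-0.0025,0,0,0.0935,-1]]]}}

```text
time_s: 16.05
ee_pos: [0.5015, -0.0906, 0.2041]
eef_rot: [-3.139, -0.0, 1.304]
force: [-0.6, -0.0, 0.6]
grip_width: 0.0938
grip_force: 0.0
```

```bash
python3 - <<'E'
from h import *
plan((633.7,-79.8,100,1.306),(633.7,-79.8,20,1.306))
E
```

```text
t 16.05 tcp [501.5 -90.6 204.1] rot [-3.1386 -0.      1.3035] w 93.8 F [-0.6 -0.   0.6]
row [ 45.3 124.7 104.1] turn z -0.002 min rows 4.0
row [ 45.3 124.7 184.1] turn z -0.002 min rows 2.0
```

Scaled: 174 mm is 0.2175, 150 mm is 0.1875.

{"fn": "arm_command", "kwargs": {"plan": [[[0.0563,0.1563,0,0,0,0,-1],[0.0563,0.1563,0.0375,0,0,0,-1],[0.0563,0.1563,0.1,0,0,0,-1],[0.0563,0.1563,0.13,0,0,0,-1],[0.0563,0.1563,0.13,0,0,0,-1],[0.0563,0.1563,0.13,0,0,0,-1],[0.0563,0.1563,0.1875,0,0,0,-1],[0.0563,0.1563,0.2175,0,0,0,-0.7],[0.0563,0.1563,0.2175,0,0,0,-0.6],[0.0563,0.1563,0.2175,0,0,0,-0.6]]]}}

```text
time_s: 17.05
ee_pos: [0.6333, -0.079, 0.0356]
eef_rot: [3.138, -0.0, 1.306]
force: [-0.4, -0.8, 0.7]
grip_width: 0.0759
grip_force: 0.0
```

```bash
python3 - <<'E'
from h import *
from station import cams
i=cams.camera_info('wrist');p,d=cams.camera('wrist');cv2.imwrite('pics/w10.png',p)
v,u=np.mgrid[0:350,0:640];w=world(np.c_[u.ravel(),v.ravel()],i,d[:350].ravel())*1000
s=w[(np.hypot(w[:,0]-633,w[:,1]+80)<53)&(w[:,2]>17)&(w[:,2]<26)]/1000
print(len(s),len(s) and rect(s))
plan((633.7,-79.8,12,1.306))
E
```

```text
7954 (array([634.1, -79. ]), array([50.3, 83. ]), np.float64(-0.263))
t 17.1 tcp [633.6 -79.   35.9] rot [ 3.1374e+00 -4.0000e-04  1.3056e+00] w 76.0 F [ 0.3 -0.7  0.4]
row [-0.8  0.3 23.9] turn z -0.0 min rows 1.0
```

View pics/w10.png

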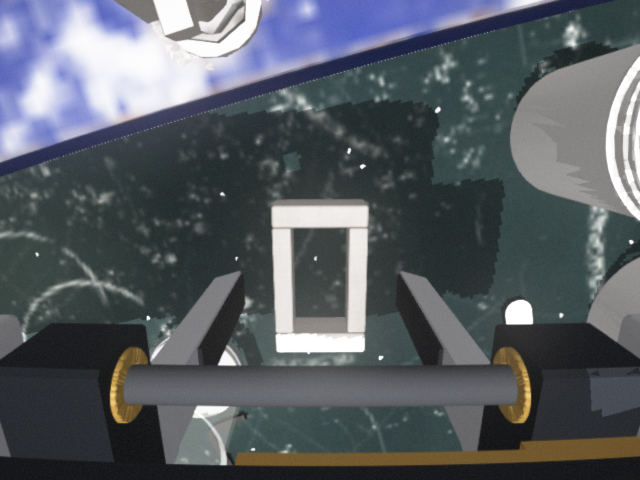

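Applicator centred between the fingers at (320,275).

Scaled: 24 mm is 0.03, 20 mm is 0.025.

{"fn": "arm_command", "kwargs": {"plan": [[[-0.0013,0,0.025,0,0,0,-0.6],[-0.0013,0,0.03,0,0,0,-0.6],[-0.0013,0,0.03,0,0,0,0.3],[-0.0013,0,0.03,0,0,0,1],[-0.0013,0,0.03,0,0,0,1],[-0.0013,0,0.03,0,0,0,1],[-0.0013,0,0.03,0,0,0,1]]], "squeeze": 45}}

```text
time_s: 17.8
ee_pos: [0.6326, -0.0796, 0.0094]
eef_rot: [3.14, -0.0, 1.306]
force: [-1.5, 0.6, 5.3]
grip_width: 0.0497
grip_force: 45.0
```

{"fn": "arm_command", "kwargs": {"plan": [[[0,0,-0.0125,0,0,0,1],[0,0,-0.05,0,0,0,1],[0,0,-0.1,0,0,0,1],[0,0,-0.1563,0,0,0,1],[0,0,-0.175,0,0,0,1],[0,0,-0.175,0,0,0,1],[0,0,-0.175,0,0,0,1]]]}}

```text
time_s: 18.5
ee_pos: [0.6314, -0.0794, 0.1465]
eef_rot: [-3.139, 0.0, 1.306]
force: [-0.1, 0.3, -2.8]
grip_width: 0.0494
grip_force: 45.0
```

```bash
python3 - <<'E'
from h import *
plan((476,-310,150,1.464))
E
```

```text
t 18.5 tcp [631.4 -79.4 146.5] rot [-3.1389e+00  2.0000e-04  1.3058e+00] w 49.4 F [-0.1  0.3 -2.8]
row [-263.2  -89.5   -3.5] turn z -0.158 min rows 6.0
```

Scaled: -263 mm is -0.3288, -220 mm is -0.275, -0.158 rad is -0.079.

{"fn": "arm_command", "kwargs": {"plan": [[[-0.055,-0.0188,-0.0038,0,0,-0.015,1],[-0.11,-0.0375,-0.0038,0,0,-0.025,1],[-0.165,-0.0563,-0.0038,0,0,-0.04,1],[-0.22,-0.075,-0.0038,0,0,-0.055,1],[-0.275,-0.0938,-0.0038,0,0,-0.07,1],[-0.3288,-0.1125,-0.0038,0,0,-0.079,1],[-0.3288,-0.1125,-0.0038,0,0,-0.079,1],[-0.3288,-0.1125,0.05,0,0,-0.079,1],[-0.3288,-0.1125,0.1,0,0,-0.079,1],[-0.3288,-0.1125,0.1,0,0,-0.079,1],[-0.3288,-0.1125,0.1,0,0,-0.079,1]]]}}

```text
time_s: 19.6
ee_pos: [0.4762, -0.3093, 0.068]
eef_rot: [-3.139, -0.001, 1.464]
force: [0.0, -1.3, -1.9]
grip_width: 0.05
grip_force: 45.0
```

```bash
python3 - <<'E'
from h import *
from station import cams
i=cams.camera_info('wrist');p,d=cams.camera('wrist');cv2.imwrite('pics/w11.png',p);np.savez('pics/w11.npz',p=p,d=d,i=i)
plan((476,-310,13.5,1.464))
E
```

```text
t 19.65 tcp [ 476.9 -309.8   69.4] rot [3.1413e+00 2.0000e-04 1.4642e+00] w 49.2 F [ 0.1 -1.  -1.2]
row [-0.3 -0.9 55.9] turn z 0.0 min rows 2.0
```

View pics/w11.png

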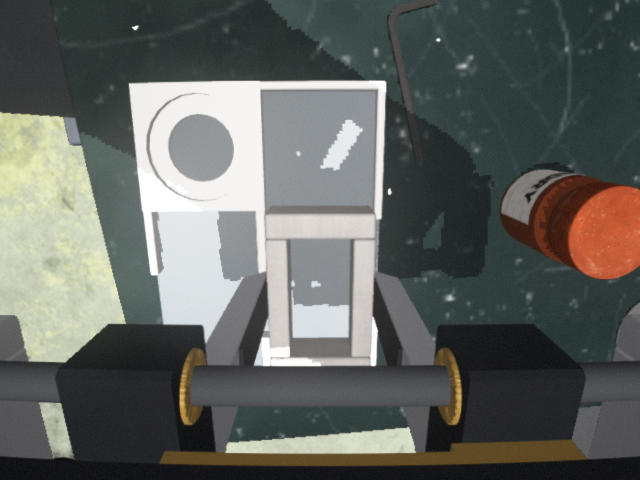

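Applicator over the long bay; tray's left-end corners (131,84),(386,81), bay inner edges (262,92),(376,92), well (197,147).

```bash
python3 - <<'E'
from h import *
i=np.load('pics/w11.npz',allow_pickle=True)['i'].item()
w=world([(131,84),(386,81),(262,92),(376,92)],i,.012)*1000;print(w.round(1))
yaw=np.arctan2(*(w[1]-w[0])[1::-1]);R=np.array([[np.cos(yaw),-np.sin(yaw)],[np.sin(yaw),np.cos(yaw)]])
c=(w[0]+w[1])[:2]/2+R@[0,-106];print(yaw,np.linalg.norm(w[1]-w[0]),c,'long',c+R@[36,0],'short',c+R@[-37,-35],'well',c+R@[-36.5,68])
b=(w[2]+w[3])[:2]/2+R@[0,-100];print(b)
print((world([(201,147)],i,.007)*1000).round(1))
E
```

```text
[[ 378.5 -192.5   12. ]
 [ 526.  -207.8   12. ]
 [ 454.2 -206.1   12. ]
 [ 519.8 -213.2   12. ]]
-0.10305503179747313 148.31443978730226 [ 441.35216754 -305.5636036 ] long [ 477.16117056 -309.26702136] short [ 400.94792496 -336.57162162] well [ 412.04116191 -234.16952158]
[ 476.72137411 -309.14606744]
[[ 411.8 -232.9    7. ]]
```

Position is right. Lower and release.

Scaled: 55.5 mm is 0.0694, 55 mm is 0.0688.

{"fn": "arm_command", "kwargs": {"plan": [[[0,0,0.0438,0,0,0,1],[0,0,0.0625,0,0,0,1],[0,0,0.0675,0,0,0,1],[0,0,0.0688,0,0,0,1],[0,0,0.0694,0,0,0,1],[0,0,0.0694,0,0,0,1]]]}}

```text
time_s: 20.25
ee_pos: [0.4769, -0.3101, 0.0141]
eef_rot: [3.14, 0.001, 1.464]
force: [-0.4, 0.4, -3.5]
grip_width: 0.0493
grip_force: 45.0
```

Scaled: -170 mm is -0.2125, -150 mm is -0.1875.

{"fn": "arm_command", "kwargs": {"plan": [[[0,0,0.0006,0,0,0,0.2],[0,0,0.0006,0,0,0,-0.3],[0,0,0.0006,0,0,0,-0.35],[0,0,0.0006,0,0,0,-0.35],[0,0,-0.025,0,0,0,-0.4],[0,0,-0.075,0,0,0,-0.5],[0,0,-0.1375,0,0,0,-0.5],[0,0,-0.1875,0,0,0,-0.5],[0,0,-0.2125,0,0,0,-0.5],[0,0,-0.2125,0,0,0,-0.5]]]}}

```text
time_s: 21.25
ee_pos: [0.4773, -0.3105, 0.1864]
eef_rot: [3.137, 0.003, 1.464]
force: [0.9, -0.3, -0.3]
grip_width: 0.0704
grip_force: 0.0
```

```bash
python3 - <<'E'
from h import *
from station import cams
i=cams.camera_info('wrist');p,d=cams.camera('wrist')
v,u=np.mgrid[0:480,0:640];w=world(np.c_[u.ravel(),v.ravel()],i,d.ravel())*1000
s=w[(np.hypot(w[:,0]-476,w[:,1]+309)<55)&(w[:,2]>20)&(w[:,2]<36)]/1000
print(len(s),len(s) and (rect(s),np.percentile(s[:,2],[5,50,95])))
plan((425,-100,180,1.255))
E
```

```text
2889 ((array([ 478. , -309.8]), array([50. , 83.9]), np.float64(-0.104)), array([0.02303781, 0.02444206, 0.02578275]))
t 21.3 tcp [ 476.7 -310.   183.9] rot [3.1397e+00 1.1000e-03 1.4638e+00] w 70.3 F [ 0.1  0.3 -0.2]
row [203.3 -73.8   3.9] turn z 0.209 min rows 5.0
```

Applicator flat in the bay (top at 24.5 mm). Next, the syringe.

Scaled: 203 mm is 0.2538, 180 mm is 0.225, 0.209 rad is 0.1045.

{"fn": "arm_command", "kwargs": {"plan": [[[0.0563,-0.02,0,0,0,0.025,-0.5],[0.1125,-0.04,0,0,0,0.05,-0.5],[0.1688,-0.0625,0.0025,0,0,0.075,-0.5],[0.225,-0.0825,0.005,0,0,0.1,-0.5],[0.2538,-0.0925,0.005,0,0,0.1045,-0.5],[0.2538,-0.0925,0.005,0,0,0.1045,-0.5],[0.2538,-0.0925,0.005,0,0,0.1045,-0.5],[0.2538,-0.0925,0.005,0,0,0.1045,-0.5]]]}}

```text
time_s: 22.1
ee_pos: [0.4245, -0.1007, 0.1784]
eef_rot: [-3.141, 0.0, 1.254]
force: [-0.5, -1.3, 0.6]
grip_width: 0.0705
grip_force: 0.0
```

```bash
python3 - <<'E'
from h import *
from station import cams
i=cams.camera_info('wrist');p,d=cams.camera('wrist');cv2.imwrite('pics/w12.png',p)
v,u=np.mgrid[0:480,0:640];w=world(np.c_[u.ravel(),v.ravel()],i,d.ravel())*1000
for lo in (8,20):
    s=w[(np.hypot(w[:,0]-427,w[:,1]+48)<68)&(w[:,2]>lo)&(w[:,2]<34)]/1000
    print(lo,len(s),len(s) and rect(s),s[:,2].max())
plan((425.4,-56.5,60,1.255))
E
```

```text
8 2349 (array([415.2, -38.4]), array([ 76.6, 108.9]), np.float64(-0.752)) 0.029526510410518403
20 939 (array([426. , -42.9]), array([25.5, 99.8]), np.float64(-0.362)) 0.029526510410518403
t 22.15 tcp [ 424.5 -100.8  178.4] rot [-3.1406e+00  1.0000e-04  1.2539e+00] w 70.5 F [ 0.4 -0.7  0.2]
row [ 42.4 -12.9 118.4] turn z -0.001 min rows 3.0
```

View pics/w12.png

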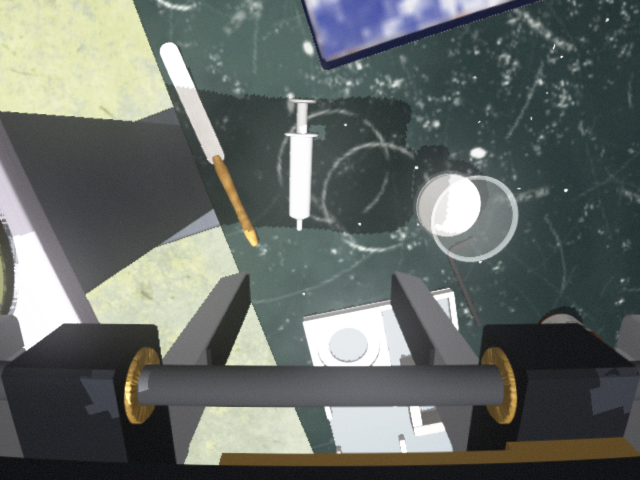

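Syringe at (300,165): plunger end (302,99), flange (301,134), barrel end (299,217), nozzle (299,229).

```bash
python3 - <<'E'
from h import *
from station import cams
i=cams.camera_info('wrist')
w=world([(302,99),(301.5,134),(299.5,217),(299,229)],i,.0145)*1000;print(w.round(1))
e=w[0]-w[3];print(np.linalg.norm(e),np.arctan2(-e[0],e[1]),(w[0]+w[3])/2,(w[1]+w[2])/2)
m=(w[0]+w[3])/2;a=np.arctan2(-e[0],e[1]);u=-e/np.linalg.norm(e);g=m+u*12;print('grip',g,a+np.pi/2)
plan((g[0],g[1],60,a+np.pi/2),(g[0],g[1],3.5,a+np.pi/2))
E
```

```text
[[ 443.6    4.7   14.5]
 [ 433.9  -22.5   14.5]
 [ 408.6  -91.1   14.5]
 [ 404.5 -101.5   14.5]]
113.2129200327006 -0.3523224600694295 [424.07126025 -48.40477595  14.5       ] [421.25813572 -56.78173665  14.5       ]
grip [419.93031782 -59.66766172  14.5       ] 1.218473866725467
t 22.15 tcp [ 424.5 -100.8  178.4] rot [-3.1406e+00  1.0000e-04  1.2539e+00] w 70.5 F [ 0.4 -0.7  0.2]
row [ 37.7 -17.1 118.4] turn z 0.035 min rows 3.0
row [ 37.7 -17.1 174.9] turn z 0.035 min rows 2.0
```

Scaled: 174 mm is 0.2175, 118 mm is 0.1475, 0.035 rad is 0.0175.

{"fn": "arm_command", "kwargs": {"plan": [[[0.025,-0.0113,0.075,0,0,0.0175,-0.5],[0.0475,-0.0213,0.1375,0,0,0.0175,-0.4],[0.0475,-0.0213,0.1475,0,0,0.0175,-0.3],[0.0475,-0.0213,0.1475,0,0,0.0175,-0.2],[0.0475,-0.0213,0.1875,0,0,0.0175,-0.2],[0.0475,-0.0213,0.2125,0,0,0.0175,-0.2],[0.0475,-0.0213,0.2175,0,0,0.0175,-0.2],[0.0475,-0.0213,0.2175,0,0,0.0175,1],[0.0475,-0.0213,0.2175,0,0,0.0175,1],[0.0475,-0.0213,0.2175,0,0,0.0175,1],[0.0475,-0.0213,0.2175,0,0,0.0175,1]]], "squeeze": 15}}

```text
time_s: 23.25
ee_pos: [0.4206, -0.0588, 0.0058]
eef_rot: [3.14, -0.0, 1.22]
force: [0.5, 0.8, -0.3]
grip_width: 0.0281
grip_force: 0.0
```

```bash
python3 - <<'E'
from h import *
from station import cams
plan()
i=cams.camera_info('wrist');p,d=cams.camera('wrist');cv2.imwrite('pics/w13.png',p)
E
```

```text
t 23.25 tcp [420.6 -58.8   5.8] rot [ 3.1402e+00 -2.0000e-04  1.2197e+00] w 28.1 F [ 0.5  0.8 -0.3]
```

View pics/w13.png

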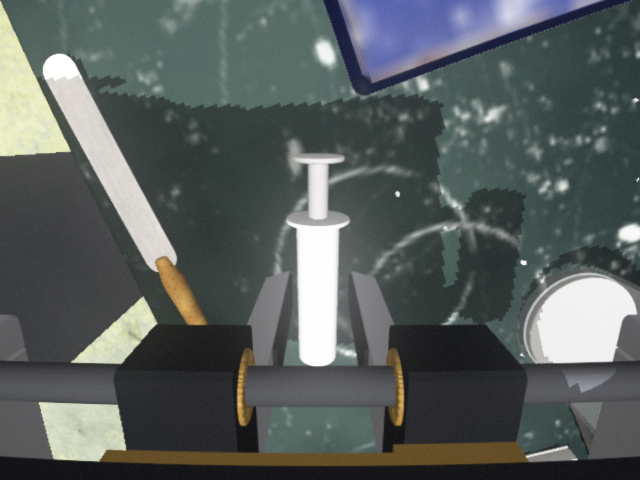

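Scaled: -75 mm is -0.0938, -50 mm is -0.0625.

{"fn": "arm_command", "kwargs": {"plan": [[[0,0,0.0013,0,0,0,1],[0,0,0.0013,0,0,0,1],[0,0,0.0013,0,0,0,1],[0,0,0.0013,0,0,0,1],[0,0,-0.0188,0,0,0,1],[0,0,-0.0625,0,0,0,1],[0,0,-0.0938,0,0,0,1],[0,0,-0.0938,0,0,0,1],[0,0,-0.0938,0,0,0,1]]]}}

```text
time_s: 24.2
ee_pos: [0.4202, -0.0587, 0.0801]
eef_rot: [3.141, -0.0, 1.22]
force: [1.3, -0.1, -0.1]
grip_width: 0.0236
grip_force: 15.0
```

```bash
python3 - <<'E'
from h import *
plan((400,-345,75,1.466))
E
```

```text
t 24.2 tcp [420.2 -58.7  80.1] rot [ 3.1407e+00 -1.0000e-04  1.2198e+00] w 23.6 F [ 1.3 -0.1 -0.1]
row [-275.8   79.5    5.1] turn z -0.246 min rows 6.0
```

Scaled: -276 mm is -0.345, -260 mm is -0.325, -0.246 rad is -0.123.

{"fn": "arm_command", "kwargs": {"plan": [[[-0.0563,0.0163,0.0063,0,0,-0.02,1],[-0.1125,0.0325,0.0063,0,0,-0.04,1],[-0.1688,0.0488,0.0063,0,0,-0.06,1],[-0.225,0.065,0.0063,0,0,-0.08,1],[-0.2813,0.0813,0.0063,0,0,-0.1,1],[-0.325,0.0938,0.0063,0,0,-0.123,1],[-0.345,0.1,0.0063,0,0,-0.123,1],[-0.345,0.1,0.0063,0,0,-0.123,1],[-0.345,0.1,0.0063,0,0,-0.123,1],[-0.345,0.1,0.0063,0,0,-0.123,1]]]}}

```text
time_s: 25.2
ee_pos: [0.4006, -0.3438, 0.0748]
eef_rot: [-3.141, -0.001, 1.467]
force: [0.0, -0.4, -0.2]
grip_width: 0.0234
grip_force: 15.0
```

```bash
python3 - <<'E'
from h import *
from station import cams
i=cams.camera_info('wrist');p,d=cams.camera('wrist');cv2.imwrite('pics/w14.png',p);np.savez('pics/w14.npz',i=i,d=d)
o=plan((400,-345,7,1.466))
E
```

```text
t 25.25 tcp [ 400.7 -344.    74.9] rot [-3.1413e+00 -3.0000e-04  1.4669e+00] w 23.2 F [-0.7 -0.3  0.2]
row [-1.1 -0.6 67.9] turn z 0.001 min rows 2.0
```

View pics/w14.png

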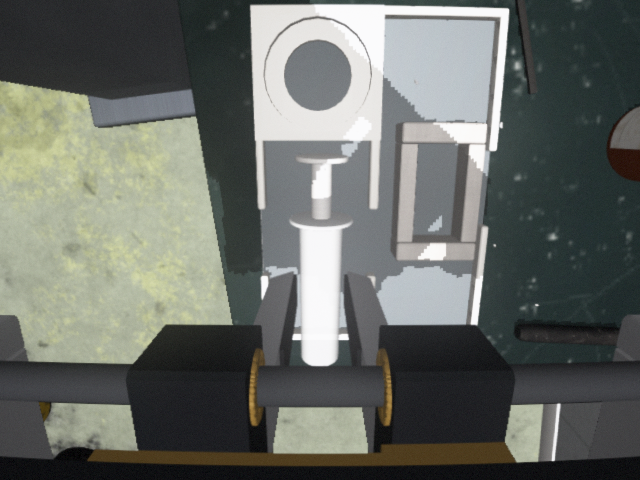

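Syringe is held aligned over the short bay: plunger end at (321,159), bay's well-side wall at row 141, well at (318,73); applicator flat in its bay.

```bash
python3 - <<'E'
from h import *
i=np.load('pics/w14.npz',allow_pickle=True)['i'].item()
print('plunger',world([(321,157)],i,.0845)*1000,'axis',world([(321,220)],i,.0845)*1000)
w=world([(264,73),(372,73),(251,6),(507,10),(319,141)],i,.012)*1000;print(w.round(1),(w[0]+w[1])/2)
yaw=-.105;R=np.array([[np.cos(yaw),-np.sin(yaw)],[np.sin(yaw),np.cos(yaw)]]);c=(w[2]+w[3])[:2]/2+R@[0,-106];print(c,'short',c+R@[-37,-35],'well',c+R@[-36.5,68])
E
```

```text
plunger [[ 408.74393616 -278.18644434   84.5       ]] axis [[ 405.86397367 -305.83208218   84.5       ]]
[[ 380.2 -229.5   12. ]
 [ 443.5 -236.2   12. ]
 [ 377.6 -192.5   12. ]
 [ 524.4 -208.6   12. ]
 [ 408.3 -272.    12. ]] [ 411.84469599 -232.84622277   12.        ]
[ 439.89428439 -305.96219076] short [ 399.42980866 -336.89156521] well [ 410.72219333 -234.51123483]
```

Scaled: 66.5 mm is 0.0831, 66 mm is 0.0825.

{"fn": "arm_command", "kwargs": {"plan": [[[-0.0025,0,0.0438,0,0,0,1],[-0.0025,0,0.0688,0,0,0,1],[-0.0025,0,0.08,0,0,0,1],[-0.0025,0,0.0825,0,0,0,1],[-0.0025,0,0.0831,0,0,0,1],[-0.0025,0,0.0831,0,0,0,1]]]}}

```text
time_s: 25.85
ee_pos: [0.4006, -0.3476, 0.0095]
eef_rot: [3.14, 0.001, 1.466]
force: [0.9, 0.5, 0.1]
grip_width: 0.0234
grip_force: 15.0
```

Scaled: 2 mm is 0.0025, 1.5 mm is 0.0019.

{"fn": "arm_command", "kwargs": {"plan": [[[0,0,0.0013,0,0,0,1],[0,0,0.0019,0,0,0,1],[0,0,0.0025,0,0,0,1],[0,0,0.0025,0,0,0,1]]]}}

```text
time_s: 26.25
ee_pos: [0.4007, -0.3477, 0.0079]
eef_rot: [3.14, 0.001, 1.466]
force: [-1.6, 2.9, 12.3]
grip_width: 0.0233
grip_force: 14.9
```

{"fn": "arm_command", "kwargs": {"plan": [[[0,0,-0.0006,0,0,0,0.6],[0,0,-0.0006,0,0,0,0.25],[0,0,-0.0006,0,0,0,0.2],[0,0,-0.0006,0,0,0,0.2],[0,0,-0.025,0,0,0,0.2],[0,0,-0.075,0,0,0,0.2],[0,0,-0.1375,0,0,0,0],[0,0,-0.2,0,0,0,-0.5],[0,0,-0.2375,0,0,0,-1],[0,0,-0.2375,0,0,0,-1]]]}}

```text
time_s: 27.25
ee_pos: [0.4013, -0.3484, 0.2009]
eef_rot: [3.136, 0.005, 1.466]
force: [-0.3, -0.2, -1.0]
grip_width: 0.0663
grip_force: 0.0
```

```bash
python3 - <<'E'
from h import *
from station import cams
i=cams.camera_info('wrist');p,d=cams.camera('wrist')
v,u=np.mgrid[0:480,0:640];w=world(np.c_[u.ravel(),v.ravel()],i,d.ravel())*1000
s=w[(abs(w[:,0]-402)<33)&(w[:,1]<-275)&(w[:,1]>-408)&(w[:,2]>16)&(w[:,2]<45)]/1000
print(len(s),len(s) and (rect(s),np.percentile(s[:,2],[5,50,95,100])))
plan((480,-330,205,.6),(540,-330,205,.2),(620,-293,115,.2))
E
```

```text
1866 ((array([ 401.2, -332.2]), array([ 27.9, 101.6]), np.float64(-0.103)), array([0.01806439, 0.02260591, 0.02812131, 0.03331767]))
t 27.3 tcp [ 400.6 -347.7  198.1] rot [3.1390e+00 2.1000e-03 1.4658e+00] w 70.1 F [-0.3  0.7  0.5]
row [26.  77.1 -6.9] turn z 0.866 min rows 6.0
row [ 32.3 136.8  -6.9] turn z 1.266 min rows 3.0
row [ 77.4 212.5  83.1] turn z 1.266 min rows 3.0
```

Scaled: 160 mm is 0.2, 135 mm is 0.1688, 0.17 rad is 0.085.

{"fn": "arm_command", "kwargs": {"plan": [[[0.0125,0.0563,-0.0088,0,0,0.025,-1],[0.025,0.1125,-0.0088,0,0,0.05,-1],[0.0375,0.1688,-0.0088,0,0,0.075,-1],[0.0375,0.2,-0.0088,0,0,0.085,-1],[0.0375,0.2,-0.0088,0,0,0.085,-1],[0.0375,0.2,-0.0088,0,0,0.085,-1],[0.0375,0.2,-0.0088,0,0,0.085,-1],[0.0375,0.2,-0.0088,0,0,0.085,-1]]]}}

```text
time_s: 28.1
ee_pos: [0.5616, -0.3346, 0.2037]
eef_rot: [-3.142, 0.0, 1.295]
force: [-0.4, 0.0, 0.1]
grip_width: 0.0936
grip_force: 0.0
```

```bash
python3 - <<'E'
from h import *
from station import cams
i=cams.camera_info('wrist');p,d=cams.camera('wrist')
v,u=np.mgrid[0:480,0:640];w=world(np.c_[u.ravel(),v.ravel()],i,d.ravel())*1000
s=w[(np.hypot(w[:,0]-620,w[:,1]+293)<40)&(w[:,2]>68)&(w[:,2]<85)]/1000
print(len(s),len(s) and (rect(s),np.median(s[:,2])))
plan((620,-293,110,1.3),(620,-293,26,1.3))
E
```

```text
2697 ((array([ 620.4, -293.1]), array([45.3, 45.7]), np.float64(-0.196)), np.float64(0.07499439929482477))
t 28.15 tcp [ 561.7 -334.6  203.8] rot [3.1414e+00 1.0000e-04 1.2951e+00] w 93.6 F [-0.8  0.1 -0.5]
row [55.9 44.8 93.8] turn z -0.005 min rows 3.0
row [ 55.9  44.8 177.8] turn z -0.005 min rows 2.0
```

Scaled: 178 mm is 0.2225, 168 mm is 0.21.

{"fn": "arm_command", "kwargs": {"plan": [[[0.0313,0.025,0.025,0,0,0,-1],[0.07,0.0563,0.0625,0,0,0,-1],[0.07,0.0563,0.1,0,0,0,-1],[0.07,0.0563,0.1175,0,0,0,-1],[0.07,0.0563,0.1175,0,0,0,-1],[0.07,0.0563,0.1175,0,0,0,-1],[0.07,0.0563,0.1688,0,0,0,-0.8],[0.07,0.0563,0.21,0,0,0,-0.7],[0.07,0.0563,0.2225,0,0,0,-0.6],[0.07,0.0563,0.2225,0,0,0,-0.6],[0.07,0.0563,0.2225,0,0,0,-0.6]]], "squeeze": 25}}

```text
time_s: 29.25
ee_pos: [0.6219, -0.2934, 0.0282]
eef_rot: [3.138, 0.001, 1.295]
force: [-0.2, -0.2, 0.4]
grip_width: 0.0749
grip_force: 0.0
```

```bash
python3 - <<'E'
from h import *
from station import cams
i=cams.camera_info('wrist');p,d=cams.camera('wrist')
v,u=np.mgrid[0:480,0:640];w=world(np.c_[u.ravel(),v.ravel()],i,d.ravel())*1000
s=w[(np.hypot(w[:,0]-620,w[:,1]+293)<26)&(w[:,2]>68)&(w[:,2]<85)]/1000
print(len(s),len(s) and (rect(s),np.median(s[:,2])))
plan((620.4,-293.1,26,1.295))
E
```

```text
8941 ((array([ 621.9, -287.7]), array([35.8, 46. ]), np.float64(1.309)), np.float64(0.07500442616029962))
t 29.3 tcp [ 622.  -293.3   28.3] rot [3.1380e+00 8.0000e-04 1.2956e+00] w 75.2 F [-0.9 -1.   0.3]
row [-0.2 -1.6  2.3] turn z 0.001 min rows 1.0
```

Scaled: -70 mm is -0.0875, -40 mm is -0.05.

{"fn": "arm_command", "kwargs": {"plan": [[[0,-0.0013,0,0,0,0,0],[0,-0.0013,0,0,0,0,1],[0,-0.0013,0,0,0,0,1],[0,-0.0013,0,0,0,0,1],[0,-0.0013,0,0,0,0,1],[0,-0.0013,-0.0125,0,0,0,1],[0,-0.0013,-0.05,0,0,0,1],[0,-0.0013,-0.0875,0,0,0,1],[0,-0.0013,-0.0875,0,0,0,1],[0,-0.0013,-0.0875,0,0,0,1]]]}}

```text
time_s: 30.3
ee_pos: [0.62, -0.2923, 0.096]
eef_rot: [3.141, 0.0, 1.296]
force: [-0.4, 0.7, -1.9]
grip_width: 0.0474
grip_force: 25.0
```

```bash
python3 - <<'E'
from h import *
plan((411.5,-233.5,80,1.466))
E
```

```text
t 30.3 tcp [ 620.  -292.3   96. ] rot [3.1409e+00 2.0000e-04 1.2958e+00] w 47.4 F [-0.4  0.7 -1.9]
row [  -0.  -216.7   16. ] turn z -0.17 min rows 5.0
```

Scaled: -217 mm is -0.2713, -205 mm is -0.2563, -0.17 rad is -0.085.

{"fn": "arm_command", "kwargs": {"plan": [[[0,-0.045,0,0,0,-0.015,1],[0,-0.09,0,0,0,-0.03,1],[0,-0.135,0,0,0,-0.045,1],[0,-0.18,0,0,0,-0.06,1],[0,-0.225,0.0063,0,0,-0.075,1],[0,-0.2563,0.0125,0,0,-0.085,1],[0,-0.2713,0.02,0,0,-0.085,1],[0,-0.2713,0.02,0,0,-0.085,1],[0,-0.2713,0.02,0,0,-0.085,1],[0,-0.2713,0.02,0,0,-0.085,1]]]}}

```text
time_s: 31.3
ee_pos: [0.4118, -0.2336, 0.0795]
eef_rot: [3.142, -0.0, 1.466]
force: [-0.5, 0.0, -0.7]
grip_width: 0.0473
grip_force: 25.0
```

```bash
python3 - <<'E'
from h import *
from station import cams
i=cams.camera_info('wrist');p,d=cams.camera('wrist');o=plan((411.5,-233.5,36,1.466))
v,u=np.mgrid[0:480,0:640];w=world(np.c_[u.ravel(),v.ravel()],i,d.ravel())*1000
s=w[(np.hypot(w[:,0]-412,w[:,1]+234)<33)&(w[:,2]>115)&(w[:,2]<145)]/1000
print(len(s),len(s) and (rect(s),np.percentile(s[:,2],[5,50,95]),s[:,1].max()))
E
```

```text
t 31.35 tcp [ 411.7 -233.5   79.5] rot [-3.1416 -0.      1.466 ] w 47.7 F [ 0.2 -0.2 -1.2]
row [-0.  -0.2 43.5] turn z -0.0 min rows 1.0
11930 ((array([ 412.8, -227.6]), array([34. , 62.4]), np.float64(1.474)), array([0.11904289, 0.12861925, 0.13916489]), np.float64(-0.21062632499819334))
```

Scaled: 45 mm is 0.0563, 44 mm is 0.055.

{"fn": "arm_command", "kwargs": {"plan": [[[0,0,0.025,0,0,0,1],[0,0,0.045,0,0,0,1],[0,0,0.0525,0,0,0,1],[0,0,0.055,0,0,0,1],[0,0,0.0563,0,0,0,1],[0,0,0.0563,0,0,0,1]]]}}

```text
time_s: 31.95
ee_pos: [0.4115, -0.2336, 0.035]
eef_rot: [3.141, 0.0, 1.466]
force: [-0.7, -0.1, -1.1]
grip_width: 0.0477
grip_force: 25.0
```

Scaled: 1.7 mm is 0.0021, 1.2 mm is 0.0015.

{"fn": "arm_command", "kwargs": {"plan": [[[0,0,0.0009,0,0,0,1],[0,0,0.0015,0,0,0,1],[0,0,0.0021,0,0,0,1],[0,0,0.0021,0,0,0,1]]]}}

```text
time_s: 32.35
ee_pos: [0.4111, -0.2334, 0.0329]
eef_rot: [-3.142, -0.0, 1.466]
force: [-0.7, -0.4, -0.9]
grip_width: 0.0475
grip_force: 25.0
```

Scaled: 1 mm is 0.0013, 0.5 mm is 0.0006.

{"fn": "arm_command", "kwargs": {"plan": [[[0,0,0.0006,0,0,0,1],[0,0,0.0013,0,0,0,1],[0,0,0.0013,0,0,0,1]]]}}

```text
time_s: 32.65
ee_pos: [0.4112, -0.2333, 0.0326]
eef_rot: [3.141, 0.0, 1.466]
force: [-4.1, 4.0, 12.0]
grip_width: 0.0476
grip_force: 25.0
```

Scaled: -200 mm is -0.25, -160 mm is -0.2.

{"fn": "arm_command", "kwargs": {"plan": [[[0,0,-0.0006,0,0,0,1],[0,0,-0.0006,0,0,0,-0.1],[0,0,-0.0006,0,0,0,-0.35],[0,0,-0.0006,0,0,0,-0.4],[0,0,-0.0006,0,0,0,-0.4],[0,0,-0.025,0,0,0,-0.4],[0,0,-0.075,0,0,0,-0.4],[0,0,-0.1375,0,0,0,-0.4],[0,0,-0.2,0,0,0,-0.4],[0,0,-0.25,0,0,0,-0.4],[0,0,-0.25,0,0,0,-0.4]]]}}

```text
time_s: 33.75
ee_pos: [0.4126, -0.2343, 0.237]
eef_rot: [3.134, 0.004, 1.466]
force: [0.1, 0.1, -0.9]
grip_width: 0.0663
grip_force: 0.0
```

```bash
python3 - <<'E'
from h import *
from station import cams
plan()
for n in('wrist','top'):
    i=cams.camera_info(n);p,d=cams.camera(n);cv2.imwrite(f'pics/end_{n}.png',p)
    v,u=np.mgrid[0:480,0:640];w=world(np.c_[u.ravel(),v.ravel()],i,d.ravel())*1000
    for k,c,r,lo,hi in(('jar',(411,-234),33,75,95),('vial',(403,394),25,60,80),('beaker',(541,-125),45,62,80),('appl',(477,-309),55,18,32),('syr',(401,-337),62,16,40),('scraper',(394,292),50,7,20),('gauge',(470,324),100,14,20)):
        s=w[(np.hypot(w[:,0]-c[0],w[:,1]-c[1])<r)&(w[:,2]>lo)&(w[:,2]<hi)]/1000
        if len(s)>20:print(n,k,len(s),rect(s),np.percentile(s[:,2],[5,50,95]).round(4))
E
```

```text
t 33.75 tcp [ 412.6 -234.3  237. ] rot [3.1338 0.0041 1.4658] w 66.3 F [ 0.1  0.1 -0.9]
wrist jar 2113 (array([ 412.5, -234.1]), array([45.6, 46.4]), np.float64(-0.111)) [0.0801 0.0818 0.0831]
wrist beaker 1401 (array([ 541.5, -124.1]), array([67. , 67.8]), np.float64(1.482)) [0.063  0.0699 0.0722]
wrist appl 1632 (array([ 477.3, -309.5]), array([49.7, 84.3]), np.float64(-0.12)) [0.0206 0.0244 0.0258]
wrist syr 1671 (array([ 426.5, -331.6]), array([ 72.9, 102.4]), np.float64(-0.035)) [0.018  0.0231 0.0271]
top jar 460 (array([ 409.5, -235.7]), array([45.1, 46.9]), np.float64(-0.024)) [0.0785 0.0816 0.0843]
top vial 129 (array([401.7, 390.9]), array([22.6, 24.2]), np.float64(-1.277)) [0.0623 0.0692 0.0719]
top beaker 192 (array([ 538.4, -126. ]), array([65.5, 67.1]), np.float64(1.504)) [0.0643 0.07   0.0728]
top appl 310 (array([ 476.5, -302.6]), array([51.1, 65.1]), np.float64(-0.093)) [0.0205 0.0241 0.0268]
top syr 93 (array([ 427.2, -303.6]), array([24.9, 79. ]), np.float64(1.059)) [0.0175 0.0222 0.0295]
top scraper 746 (array([400.9, 290.3]), array([85.9, 91.7]), np.float64(-0.067)) [0.0074 0.0095 0.0135]
top gauge 1709 (array([441.7, 333.6]), array([132.4, 182.2]), np.float64(-0.07)) [0.0142 0.0157 0.0182]
```

```bash
python3 -c "
from station import ctrl
print(ctrl.hand_in())"
```

```text
the job is handed in; nothing more can be done
None
```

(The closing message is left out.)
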